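# Pull nested brush pots apart and set them on their drip trays

### The arm

A 6-joint arm with a two-finger parallel gripper is mounted at the origin on the work surface. World frame = base frame: x ahead of the robot, y to its left, z up, the work surface at z = 0. Lengths are in m, angles in rad, forces in N, time in s.
With the tool pointing down it reaches from about 0.3 to 0.75 m from the base axis. Payload 8.5 kg.
Tool frame: the origin (TCP) lies at the very end of the fingers, on their centre line; the grasp point (between the pads) lies 19 mm behind it; x points along the fingers, z is the direction in which the jaws open and shut, and the axes are right-handed (so a half turn about x gives the same grasp; the last joint's range is limited). The gripper opens to 85 mm and grips with 20 to 120 N. Pads are 22 mm wide; open, the fingers measure 114 mm over their backs; the gripper's body (76 mm by 85 mm) begins 54 mm behind the grasp point. The pads swing forward as they close: fully open they stand 13 mm farther back than shut.
Start: joints at [-1.433, 0.381, 1.297, -0, 1.464, -0.215], TCP at [0.19, -0.516, 0.231] pointing down, gripper open.
Joint ranges: [-3.11, 3.11], [-0.89, 2.33], [0.22, 2.48], [-1.42, 4.56], [0.17, 2.85], [-2.88, 2.88]. Speed limits (rad/s): [2.39, 2.39, 3.14, 3.14, 3.14, 3.14].

### API

Orientations are given as a rotation vector (axis times angle).
In Python, from workcell import bot, grab_frame, camera_params, job gives the robot as it stands.
- The arm moves only by the tool drive_tool, never from a script. Its arguments are lists of equal length, an entry for each row: "travel": the shift along the tool's x, y, z in units of 20 mm (1.0 is 20 mm), a list of three; "rot": the turn, a rotation vector about the tool's x, y, z in units of 8 degrees (1.0 is 8 degrees), a list of three. A call has 1 to 12 rows; each row shifts and turns the commanded pose from where the row before left it, along the tool's axes as they then stand; what a row does not reach is not made up. A row lasts 1/8 s, in which the tool goes at most 62.5 mm and 10.7 degrees, less where a joint would pass 70% of its speed; a pose out of reach is approached as far as the arm can. A call with a number of a shift or a turn outside -1 to 1 is refused whole. A call with a gripper value outside its range is refused whole. "gripper" is the opening, from 0 (shut) to 1 (fully open), set as the call begins (left out, the last holds). The fingers move at their own pace and stop on an object; "squeeze" is the grip in N (left out, the last holds). Time passes only in rows, so rows that do not move let the fingers close. It gives the time, the measured TCP pose, the force and the opening at its end, in the units of the state.
- bot.state(): the state, without advancing time (a new reading comes with each control period).
- grab_frame(name): name is "side" or "top" or "wrist"; returns (picture, depth): 384x512x3 uint8, blue, green, red; 384x512 float32, m along the optical axis (not along the pixel's ray), 0 where there is no reading.
- camera_params(name): a dict with "K" (3x3 intrinsics, pixels), "rvec" (rotation vector, rad) and "tvec" (3), from world to camera coordinates, as OpenCV has them; the wrist camera has in their place "hand_eye" (4x4, takes a point from camera to tool coordinates, whose origin is the TCP and whose axes are the tool frame's). Camera axes: x right, y down, z forward; pixel columns grow to the right and rows downward; lengths in m; the calibration is good to about 2 mm. A picture is of the moment at which its call begins: read the wrist's pose just before it. camera_params takes no time and is no camera call.
- job.job_done(): hands the job in, once; it reports no verdict.
The state is a dict: "clock": time; "joints": joint angles; "joint_vel": joint speeds; "joint_torque": joint torques, N m; "tcp_pos": TCP position; "tcp_rot": TCP orientation; "force": force on the tool from outside, world axes, zero at the start; "torque": the same for the moment, N m; "grip_width": opening from 0.0 (shut) to 1.0 (fully open).
Only numpy, scipy, OpenCV 4.12 (cv2) and the standard library are available. Lean on these libraries where they do the work, as an engineer would, in place of code of your own. Each camera call takes 0.05 s, during which the arm holds its last target. There are 200 camera calls.

### The job

Three plain metal brush pots are stuck one inside another on the painter's bench. Pull the slim pot and the middle-sized pot straight up out of the nest, and stand the slim one upright in the smaller of the two square wooden drip trays and the middle-sized one upright in the larger tray. The widest pot is screwed to the bench and stays.

Things in the scene. Friction and masses are not known exactly. Their poses are not given: they have to be found in the camera images.
- pot_s: Slim pot: plain aluminium, open above, outside diameter 45 mm, height 130 mm, wall 3 mm, 0.15 kg. Origin: centre of its underside; z up its axis. At the start it is innermost and its top 38 mm stand out of the middle pot: grip those across the outside. Three sprung rubber pads in that pot's rim grip it: pulling it takes 5 to 10 N with its weight; straight up about 100 mm it is out.
- pot_m: Middle pot: like it, diameter 60 mm, height 96 mm, floor 4 mm thick, 0.24 kg. Origin: centre of its underside; z up its axis. At the start its top 40 mm stand out of the large pot (fixed, diameter 78 mm, rim 62 mm over the bench), whose pads grip it: pulling it takes 9 to 18 N, more than the slim pot, so that one comes out first. Straight up about 65 mm it is out.
- tray_s: Smaller drip tray: square, wooden, open above, 92 mm outside, 80 mm inside, walls 6 mm thick and 15 mm high; fixed to the bench. Its floor is 6 mm thick. Origin at the centre of its underside (on the bench), x and y along its sides.
- tray_l: Larger drip tray: the same but 116 mm outside, 104 mm inside. Origin at the centre of its underside, x and y along its sides.
Things that resemble listed ones, but are neither listed nor needed, are in the scene too. Leave any green look-alike of the tray_l alone.

How it is judged:
By the outcome, as a careful person would: the job done as asked, in the order asked, and still so for the second after the job is handed in, with the robot touching nothing.
It also fails if it takes over 54 s, if anything falls off the work surface, if the arm or the gripper's body presses on something with over 40 N, if the wrist force passes 120 N, or if a joint passes its speed limit or range.

## Working session

There is one attempt and no reset: what is moved stays moved. The work goes in short steps, Python scripts to look and compute and a tool call to move; the robot and the scene stay as the last step left them, time stands still between calls to the robot, and variables do not carry over. Pictures are saved under pics/ and viewed, about 8 in all and at most 12, crops included, and the job is handed in when it is done.

Besides the shell and the picture viewer there is one more tool, called after "Emit:" as name(argument=value, ...), one argument or row to a line, values as JSON. drive_tool: Moves the arm, as the interface text tells. Shifts and turns lie within -1 to 1; 1 stands for 20 mm of shift or 8 degrees of turn. Its arguments: {"type":"object","properties":{"travel":{"type":"array","items":{"type":"array","items":{"type":"number","minimum":-1,"maximum":1}}},"rot":{"type":"array","items":{"type":"array","items":{"type":"number","minimum":-1,"maximum":1}}},"gripper":{"type":"number"},"squeeze":{"type":"number"}},"required":["travel","rot"]}

```bash
mkdir -p pics; cat > h.py <<'E'
import numpy as np, cv2
from workcell import bot, grab_frame, camera_params, job
def cam(n):
    p=camera_params(n); K=np.array(p["K"])
    if "hand_eye" in p:
        s=bot.state(); T=np.eye(4); T[:3,:3]=cv2.Rodrigues(np.array(s["tcp_rot"],float))[0]; T[:3,3]=s["tcp_pos"]
        T=T@np.array(p["hand_eye"])
    else:
        R=cv2.Rodrigues(np.array(p["rvec"],float))[0]; T=np.eye(4); T[:3,:3]=R.T; T[:3,3]=-R.T@np.array(p["tvec"]).ravel()
    return K,T
def plane(K,T,uv,z):
    uv=np.atleast_2d(uv).astype(float); d=np.c_[(uv-K[:2,2])/K[[0,1],[0,1]],np.ones(len(uv))]@T[:3,:3].T
    return T[:3,3]+d*((z-T[2,3])/d[:,2])[:,None]
def cloud(K,T,dep):
    v,u=np.mgrid[:dep.shape[0],:dep.shape[1]]
    p=np.stack([(u-K[0,2])/K[0,0]*dep,(v-K[1,2])/K[1,1]*dep,dep],-1)@T[:3,:3].T+T[:3,3]
    p[dep<=0]=np.nan
    return p
E
python3 - <<'E'
from h import *
for n in("top","side"):
    K,T=cam(n); im,d=grab_frame(n); np.savez(f"pics/{n}.npz",im=im,d=d,K=K,T=T); cv2.imwrite(f"pics/{n}0.png",im)
    print(n,T.round(3).tolist(),K[0,0],(d>0).mean())
print(bot.state(), camera_params("wrist"))
E
```

```text
top [[-0.013, -0.994, 0.106, 0.359], [-0.999, 0.009, -0.035, 0.011], [0.034, -0.106, -0.994, 0.781], [0.0, 0.0, 0.0, 1.0]] 396.94591261818255 0.9957682291666666
side [[-0.98, -0.122, 0.16, 0.334], [-0.201, 0.634, -0.747, 0.496], [-0.011, -0.764, -0.646, 0.458], [0.0, 0.0, 0.0, 1.0]] 358.1488915390966 0.9960886637369791
{'clock': 0.1, 'joints': array([-1.43329542e+00,  3.81103280e-01,  1.29818673e+00,  2.00378761e-06,
        1.46359187e+00, -2.15322570e-01]), 'joint_vel': array([-0.00029068, -0.00114809, -0.00154741, -0.00193009, -0.00188375,
        0.00046408]), 'joint_torque': array([ 3.88974484e-03, -4.49219763e+01, -2.31658673e+01, -1.73865378e-04,
        3.59568454e-03, -1.05965114e-05]), 'tcp_pos': array([ 0.19000033, -0.51584987,  0.23078653]), 'tcp_rot': array([ 0.94639107,  1.35660464, -0.94482439]), 'force': array([ 0.49652874, -0.26475709, -0.163175  ]), 'torque': array([-0.01552868,  0.01996311,  0.01814294]), 'grip_width': 0.9965520017236248} {'K': array([[313.64466207,   0.        , 259.89017802],
       [  0.        , 313.64466207, 192.01506375],
       [  0.        ,   0.        ,   1.        ]]), 'hand_eye': array([[ 4.67106425e-04, -3.19512479e-01,  9.47581953e-01,
        -1.43151585e-01],
       [ 1.11165858e-03, -9.47581305e-01, -3.19512809e-01,
         8.26440506e-02],
       [ 9.99999273e-01,  1.20263409e-03, -8.74325282e-05,
         2.92116753e-04],
       [ 0.00000000e+00,  0.00000000e+00,  0.00000000e+00,
         1.00000000e+00]])}
```

View pics/top0.png

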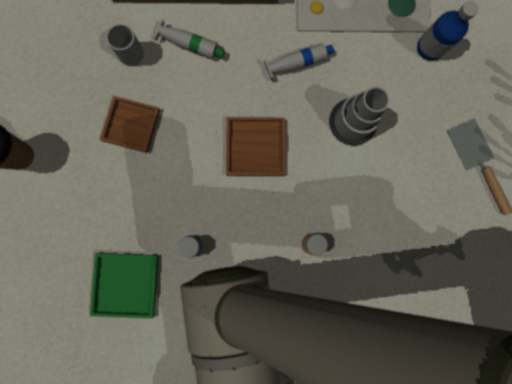

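View pics/side0.png

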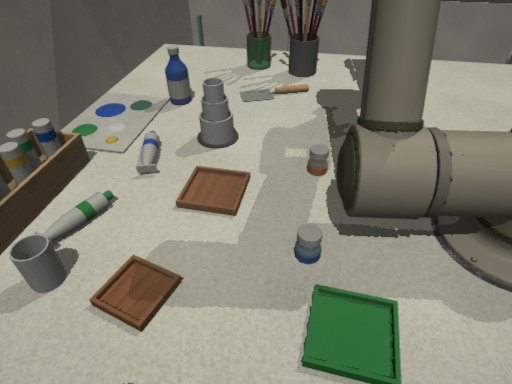

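The top view shows the nest around (360,115), with the slim rim at (375,98). The small brown tray is at (131,124), the large brown tray at (256,146), the green look-alike at (125,285) and a lone decoy pot at (125,45). The side view agrees.

```bash
python3 - <<'E'
from h import *
for n in("top","side"):
    f=np.load(f"pics/{n}.npz"); K,T,im,d=f["K"],f["T"],f["im"],f["d"]
    P=cloud(K,T,d); hsv=cv2.cvtColor(im,cv2.COLOR_BGR2HSV)
    m=((hsv[...,0]<18)&(hsv[...,1]>90)&(P[...,2]<.03)).astype(np.uint8)
    m=cv2.morphologyEx(m,cv2.MORPH_OPEN,np.ones((3,3)))
    for c in cv2.findContours(m,cv2.RETR_EXTERNAL,cv2.CHAIN_APPROX_NONE)[0]:
        if cv2.contourArea(c)<1200: continue
        q=plane(K,T,c[:,0],.015)[:,:2]; r=cv2.minAreaRect((q*1000).astype(np.float32)); print(n,"tray",r, c[:,0].mean(0))
    h=P[...,2]; c0=np.array([0.57,-0.2])
    near=(abs(P[...,0]-.56)<.12)&(abs(P[...,1]+.2)<.12)
    for lo,hi in((.133,.150),(.096,.108),(.055,.067)):
        mm=near&(h>lo)&(h<hi); q=P[mm]
        if len(q)<5: print(n,lo,"none");continue
        # rim plane fit: enclosing circle of pixels cast on the rim plane
        z=(.140,.102,.062)[[.133,.096,.055].index(lo)]
        uv=np.argwhere(mm)[:,::-1]
        w=plane(K,T,uv,z)[:,:2]
        print(n,lo,len(q),cv2.minEnclosingCircle((w*1000).astype(np.float32)),np.percentile(q[:,2],[5,50,95]).round(4))
im=np.load("pics/top.npz")["im"]; cv2.imwrite("pics/c.png",cv2.resize(im[60:170,90:420],None,fx=2.4,fy=2.4))
E
```

```text
top tray ((525.8738403320312, -19.415790557861328), (116.06071472167969, 115.95665740966797), 89.53254699707031) [255.13559322 146.34322034]
top tray ((571.4441528320312, 226.11062622070312), (94.9308853149414, 91.6993179321289), 74.45124053955078) [129.50857143 123.72      ]
top 0.133 196 ((576.7755126953125, -217.53823852539062), 23.708364486694336) [0.1339 0.1385 0.1408]
top 0.096 304 ((576.235107421875, -217.534423828125), 30.281272888183594) [0.097  0.1007 0.1066]
top 0.055 356 ((575.7774047851562, -217.38232421875), 39.24884796142578) [0.0562 0.0606 0.0654]
side tray ((569.1990356445312, 231.64752197265625), (95.37899017333984, 98.21983337402344), 74.72247314453125) [136.64423077 292.08653846]
side tray ((524.780517578125, -10.940193176269531), (128.2724151611328, 117.91909790039062), 89.21124267578125) [211.45070423 189.46948357]
side 0.133 151 ((574.7998657226562, -210.35043334960938), 31.258132934570312) [0.1334 0.1376 0.1403]
side 0.096 179 ((576.3909301757812, -211.2964630126953), 33.841854095458984) [0.0968 0.1012 0.1063]
side 0.055 247 ((575.8571166992188, -210.6736297607422), 42.099082946777344) [0.0561 0.0613 0.0656]
```

```bash
python3 - <<'E'
from h import *
s=bot.state(); print(cv2.Rodrigues(s["tcp_rot"])[0].round(3))
R=cv2.Rodrigues(s["tcp_rot"])[0]
print("shift tool mm",(R.T@(np.array([.576,-.2175,.2])-s["tcp_pos"])*1000).round(1))
f=np.load("pics/side.npz"); P=cloud(f["K"],f["T"],f["d"])
for n,(v0,v1,u0,u1) in dict(bottle=(45,104,163,192),brA=(0,68,245,275),brB=(0,75,285,325),bracket=(15,55,195,205)).items():
    q=P[v0:v1,u0:u1].reshape(-1,3); q=q[q[:,2]>.02]; q=q[~np.isnan(q).any(1)]; print(n,np.percentile(q,[2,50,98],axis=0).round(3).tolist())
E
```

```text
[[-0.     0.938  0.346]
 [ 0.001  0.346 -0.938]
 [-1.     0.    -0.001]]
shift tool mm [  31.1  465.3 -146.6]
bottle [[0.705, -0.393, 0.023], [0.726, -0.367, 0.081], [0.757, -0.356, 0.15]]
brA [[0.528, -1.204, 0.023], [0.57, -0.671, 0.092], [0.715, -0.649, 0.2]]
brB [[0.375, -1.205, 0.023], [0.424, -0.639, 0.104], [0.523, -0.614, 0.212]]
bracket [[0.946, -1.188, 0.02], [0.948, -1.185, 0.021], [0.949, -1.183, 0.022]]
```

Emit:
drive_tool(
  travel=[
    [0, 0.97, -0.305],
    [0, 0.97, -0.305],
    [0, 0.97, -0.305],
    [0, 0.97, -0.305],
    [0, 0.97, -0.305],
    [0, 0.97, -0.305],
    [0, 0.97, -0.305],
    [0, 0.97, -0.305],
    [0, 0.97, -0.305],
    [0, 0.97, -0.305],
    [0, 0.97, -0.305],
    [0, 0.97, -0.305],
  ],
  rot=[
    [0, 0, 0],
    [0, 0, 0],
    [0, 0, 0],
    [0, 0, 0],
    [0, 0, 0],
    [0, 0, 0],
    [0, 0, 0],
    [0, 0, 0],
    [0, 0, 0],
    [0, 0, 0],
    [0, 0, 0],
    [0, 0, 0],
  ],
  gripper=1,
)

```text
clock: 1.6
tcp_pos: [0.3842, -0.366, 0.2313]
tcp_rot: [0.945, 1.356, -0.945]
force: [0.3, 0.0, -0.4]
grip_width: 1.0
```

Emit:
drive_tool(
  travel=[
    [0, 0.97, -0.305],
    [0, 0.97, -0.305],
    [0, 0.97, -0.305],
    [0, 0.97, -0.305],
    [0, 0.97, -0.305],
    [0, 0.97, -0.305],
    [0, 0.97, -0.305],
    [0, 0.97, -0.305],
    [0, 0.97, -0.305],
    [0, 0.97, -0.305],
    [0, 0.97, -0.305],
    [0, 0.97, -0.305],
  ],
  rot=[
    [0, 0, 0],
    [0, 0, 0],
    [0, 0, 0],
    [0, 0, 0],
    [0, 0, 0],
    [0, 0, 0],
    [0, 0, 0],
    [0, 0, 0],
    [0, 0, 0],
    [0, 0, 0],
    [0, 0, 0],
    [0, 0, 0],
  ],
)

```text
clock: 3.1
tcp_pos: [0.5774, -0.217, 0.2313]
tcp_rot: [0.946, 1.356, -0.946]
force: [0.0, 0.6, -0.4]
grip_width: 0.999
```

```bash
cat > look.py <<'E'
from h import *
import sys
K,T=cam("wrist"); s=bot.state(); R=cv2.Rodrigues(s["tcp_rot"])[0]; im,d=grab_frame("wrist"); cv2.imwrite(f"pics/{sys.argv[1]}.png",im)
np.savez(f"pics/{sys.argv[1]}.npz",im=im,d=d,K=K,T=T)
print("tcp",s["tcp_pos"].round(4),"clock",s["clock"],"axes",R.round(3).tolist(),"grip",s["grip_width"])
P=cloud(K,T,d); c=[float(a) for a in sys.argv[2:4]]
near=np.hypot(P[...,0]-c[0],P[...,1]-c[1])<.06
for z in map(float,sys.argv[4:]):
    mm=near&(abs(P[...,2]-z)<.004); 
    if mm.sum()<8: print(z,"none");continue
    w=plane(K,T,np.argwhere(mm)[:,::-1],z)[:,:2]; (x,y),r=cv2.minEnclosingCircle((w*1000).astype(np.float32))
    print(z,mm.sum(),round(x,1),round(y,1),round(r,1),"shift mm",(R.T@(np.array([x/1e3,y/1e3,z])-s["tcp_pos"])*1e3).round(1))
E
python3 look.py w1 .576 -.2175 .14 .102 .062
```

```text
tcp [ 0.5774 -0.217   0.2313] clock 3.1 axes [[-0.0, 0.938, 0.346], [0.0, 0.346, -0.938], [-1.0, -0.0, -0.0]] grip 0.9990971102071777
0.14 719 578.8 -218.6 22.7 shift mm [91.3  0.7  1.9]
0.102 794 579.0 -218.4 29.9 shift mm [129.3   1.    1.8]
0.062 889 578.8 -218.3 38.8 shift mm [169.3   0.8   1.7]
```

View pics/w1.png

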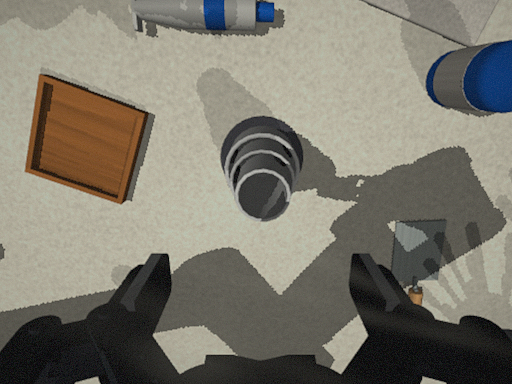

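The wrist view shows the nest centred at about (262,180) with nothing between the fingers. The slim rim comes out within 2 mm of the top-view estimate, so I'll correct by that and descend.

Emit:
drive_tool(
  travel=[
    [0, 0.04, 0.09],
    [0.9, 0, 0],
    [0.9, 0, 0],
    [0.9, 0, 0],
    [0.9, 0, 0],
    [0.8, 0, 0],
    [0.7, 0, 0],
    [0.6, 0, 0],
    [0.4, 0, 0],
    [0, 0, 0],
    [0, 0, 0],
  ],
  rot=[
    [0, 0, 0],
    [0, 0, 0],
    [0, 0, 0],
    [0, 0, 0],
    [0, 0, 0],
    [0, 0, 0],
    [0, 0, 0],
    [0, 0, 0],
    [0, 0, 0],
    [0, 0, 0],
    [0, 0, 0],
  ],
)

```text
clock: 4.53
tcp_pos: [0.578, -0.2194, 0.1098]
tcp_rot: [0.945, 1.355, -0.945]
force: [0.4, 0.8, -0.0]
grip_width: 1.0
```

Emit:
drive_tool(
  travel=[
    [0, 0, 0],
    [0, 0, 0],
    [0, 0, 0],
    [0, 0, 0],
    [0, 0, 0],
    [0, 0, 0],
    [0, 0, 0],
    [0, 0, 0],
  ],
  rot=[
    [0, 0, 0],
    [0, 0, 0],
    [0, 0, 0],
    [0, 0, 0],
    [0, 0, 0],
    [0, 0, 0],
    [0, 0, 0],
    [0, 0, 0],
  ],
  gripper=0,
  squeeze=60,
)

```text
clock: 5.52
tcp_pos: [0.5779, -0.2192, 0.1099]
tcp_rot: [0.946, 1.355, -0.945]
force: [-1.1, 0.8, 5.9]
grip_width: 0.511
```

Emit:
drive_tool(
  travel=[
    [-0.2, 0, 0],
    [-0.3, 0, 0],
    [-0.4, 0, 0],
    [-0.4, 0, 0],
    [-0.4, 0, 0],
    [-0.4, 0, 0],
  ],
  rot=[
    [0, 0, 0],
    [0, 0, 0],
    [0, 0, 0],
    [0, 0, 0],
    [0, 0, 0],
    [0, 0, 0],
  ],
)

```text
clock: 6.28
tcp_pos: [0.5777, -0.2193, 0.1519]
tcp_rot: [0.946, 1.356, -0.945]
force: [-0.2, -0.1, -5.4]
grip_width: 0.509
```

```bash
python3 - <<'E'
from h import *
im,d=grab_frame("side"); cv2.imwrite("pics/s1.png",cv2.resize(im[30:180,140:340],None,fx=3,fy=3))
print(bot.state()["force"])
E
```

```text
[-1.26067864  1.19959363 -2.24984784]
```

View pics/s1.png

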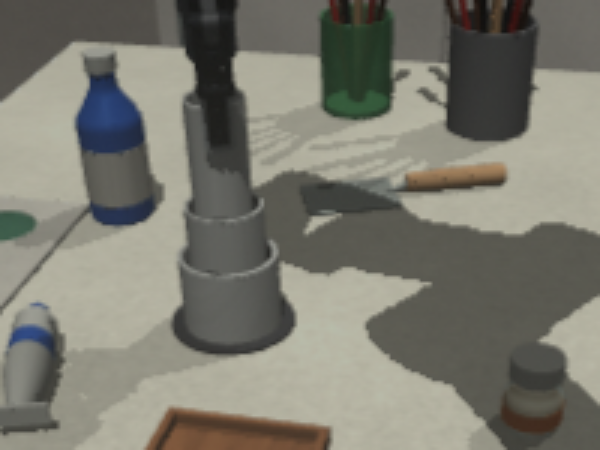

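The slim pot is sliding up at (215,150) in the crop, and the middle pot has stayed seated. I'll keep lifting.

Emit:
drive_tool(
  travel=[
    [-0.4, 0, 0],
    [-0.4, 0, 0],
    [-0.4, 0, 0],
    [-0.4, 0, 0],
    [-0.4, 0, 0],
    [-0.5, 0, 0],
    [-0.5, 0, 0],
    [-0.6, 0, 0],
    [-0.6, 0, 0],
    [-0.6, 0, 0],
    [0, 0, 0],
  ],
  rot=[
    [0, 0, 0],
    [0, 0, 0],
    [0, 0, 0],
    [0, 0, 0],
    [0, 0, 0],
    [0, 0, 0],
    [0, 0, 0],
    [0, 0, 0],
    [0, 0, 0],
    [0, 0, 0],
    [0, 0, 0],
  ],
)

```text
clock: 7.7
tcp_pos: [0.578, -0.2195, 0.2485]
tcp_rot: [0.945, 1.353, -0.945]
force: [0.4, -0.1, -3.0]
grip_width: 0.509
```

```bash
python3 - <<'E'
from h import *
s=bot.state(); print(s["tcp_pos"],s["force"]); R=cv2.Rodrigues(s["tcp_rot"])[0]
for p in((.5715,.226),(.526,-.0195)): print((R.T@(np.array([*p,s["tcp_pos"][2]])-s["tcp_pos"])/.02).round(2))
im,d=grab_frame("side"); K,T=cam("side"); P=cloud(K,T,d)
m=(np.hypot(P[...,0]-.577,P[...,1]+.218)<.032)&(P[...,2]>.06)
v=np.argwhere(m); print("gap rows/z hist",np.histogram(P[m][:,2],bins=np.arange(.06,.28,.01)))
cv2.imwrite("pics/s2.png",cv2.resize(im[0:180,140:340],None,fx=3,fy=3))
E
```

```text
[ 0.57802936 -0.21945805  0.24851801] [ 0.36415346 -0.14545324 -2.95778559]
[ -0.03   7.39 -21.01]
[ -0.02   1.01 -10.28]
gap rows/z hist (array([111, 112, 178, 196,  98,   0,   0,   0,   6,  93, 101, 101, 108,
       104, 106, 113, 110, 117, 117, 107,  98, 129]), array([0.06, 0.07, 0.08, 0.09, 0.1 , 0.11, 0.12, 0.13, 0.14, 0.15, 0.16,
       0.17, 0.18, 0.19, 0.2 , 0.21, 0.22, 0.23, 0.24, 0.25, 0.26, 0.27,
       0.28]))
```

View pics/s2.png

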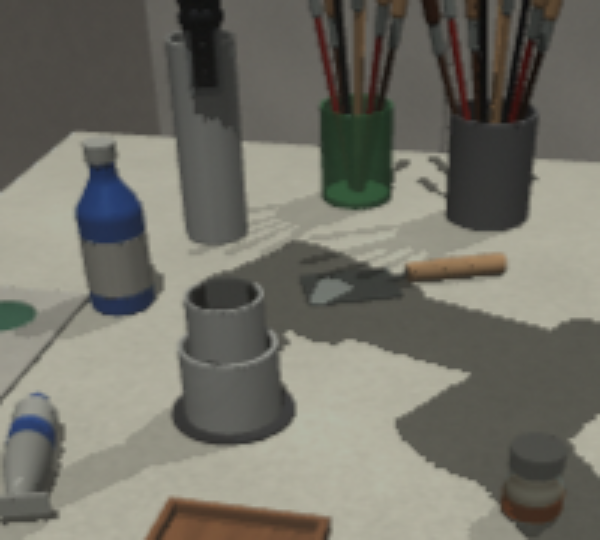

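The slim pot is clear: its underside is at about z = 0.149, seen at (215,240). The middle pot is still seated at (225,330). Next I carry the slim pot to the small tray.

Emit:
drive_tool(
  travel=[
    [0, 0.15, -0.45],
    [0, 0.308, -0.875],
    [0, 0.308, -0.875],
    [0, 0.308, -0.875],
    [0, 0.308, -0.875],
    [0, 0.308, -0.875],
    [0, 0.308, -0.875],
    [0, 0.308, -0.875],
    [0, 0.308, -0.875],
    [0, 0.308, -0.875],
    [0, 0.308, -0.875],
    [0, 0.308, -0.875],
  ],
  rot=[
    [0, 0, 0],
    [0, 0, 0],
    [0, 0, 0],
    [0, 0, 0],
    [0, 0, 0],
    [0, 0, 0],
    [0, 0, 0],
    [0, 0, 0],
    [0, 0, 0],
    [0, 0, 0],
    [0, 0, 0],
    [0, 0, 0],
  ],
)

```text
clock: 9.25
tcp_pos: [0.5745, -0.0045, 0.2473]
tcp_rot: [0.946, 1.356, -0.946]
force: [-1.1, -0.0, -1.3]
grip_width: 0.51
```

Emit:
drive_tool(
  travel=[
    [0, 0.308, -0.875],
    [0, 0.308, -0.875],
    [0, 0.308, -0.875],
    [0, 0.308, -0.875],
    [0, 0.308, -0.875],
    [0, 0.308, -0.875],
    [0, 0.308, -0.875],
    [0, 0.308, -0.875],
    [0, 0.308, -0.875],
    [0, 0.308, -0.875],
    [0, 0.308, -0.875],
    [0, 0.308, -0.875],
  ],
  rot=[
    [0, 0, 0],
    [0, 0, 0],
    [0, 0, 0],
    [0, 0, 0],
    [0, 0, 0],
    [0, 0, 0],
    [0, 0, 0],
    [0, 0, 0],
    [0, 0, 0],
    [0, 0, 0],
    [0, 0, 0],
    [0, 0, 0],
  ],
)

```text
clock: 10.75
tcp_pos: [0.5713, 0.2181, 0.2473]
tcp_rot: [0.946, 1.356, -0.946]
force: [-0.3, 0.1, -1.7]
grip_width: 0.512
```

Emit:
drive_tool(
  travel=[
    [0, 0.15, -0.45],
    [0, 0, 0],
    [0, 0, 0],
  ],
  rot=[
    [0, 0, 0],
    [0, 0, 0],
    [0, 0, 0],
  ],
)

```text
clock: 11.12
tcp_pos: [0.5711, 0.2259, 0.2473]
tcp_rot: [0.946, 1.355, -0.946]
force: [0.5, 0.4, -1.8]
grip_width: 0.509
```

```bash
python3 - <<'E'
from h import *
s=bot.state(); print(s["tcp_pos"],s["tcp_rot"],s["force"],s["clock"]); R=cv2.Rodrigues(s["tcp_rot"])[0]; print(R.round(3).tolist())
print((R.T@(np.array([.5715,.226,.1055])-s["tcp_pos"])/.02).round(2))
K,T=cam("side"); im,d=grab_frame("side"); P=cloud(K,T,d)
m=(np.hypot(P[...,0]-.5715,P[...,1]-.226)<.035)&(P[...,2]>.05); q=P[m]
print("bottom",np.percentile(q[:,2],1), "axis side", [q[abs(q[:,2]-z)<.006][:,:2].mean(0).round(4).tolist() for z in(.16,.18,.2,.22)])
cv2.imwrite("pics/s3.png",im)
E
```

```text
[0.57112853 0.22591892 0.24733197] [ 0.94569739  1.35540859 -0.94599894] [ 0.46907444  0.41863714 -1.78424624] 11.125
[[-0.0, 0.939, 0.345], [-0.0, 0.345, -0.939], [-1.0, -0.0, 0.0]]
[7.09 0.02 0.  ]
bottom 0.1513812085030312 axis side [[0.56, 0.2395], [0.56, 0.2397], [0.5603, 0.2398], [0.5604, 0.2397]]
```

View pics/s3.png

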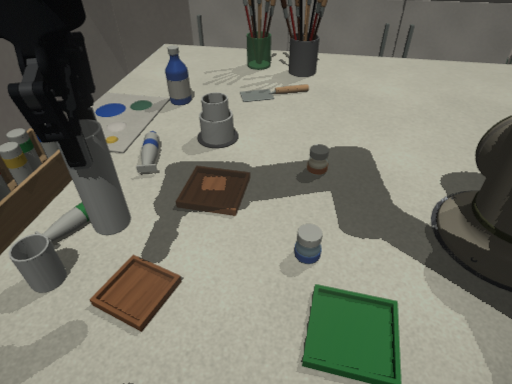

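The side view shows the slim pot hanging upright at (100,190), above the small tray. Both trays are unobstructed. I'll lower it.

Emit:
drive_tool(
  travel=[
    [0.8, 0, 0],
    [0.9, 0, 0],
    [0.9, 0, 0],
    [0.9, 0, 0],
    [0.9, 0, 0],
    [0.8, 0, 0],
    [0.6, 0, 0],
    [0.4, 0, 0],
    [0.3, 0, 0],
    [0.2, 0, 0],
    [0.15, 0, 0],
    [0, 0, 0],
  ],
  rot=[
    [0, 0, 0],
    [0, 0, 0],
    [0, 0, 0],
    [0, 0, 0],
    [0, 0, 0],
    [0, 0, 0],
    [0, 0, 0],
    [0, 0, 0],
    [0, 0, 0],
    [0, 0, 0],
    [0, 0, 0],
    [0, 0, 0],
  ],
)

```text
clock: 12.68
tcp_pos: [0.571, 0.2264, 0.1103]
tcp_rot: [0.945, 1.356, -0.945]
force: [-0.0, 0.2, -1.3]
grip_width: 0.51
```

Emit:
drive_tool(
  travel=[
    [0.06, 0, 0],
    [0.06, 0, 0],
    [0, 0, 0],
  ],
  rot=[
    [0, 0, 0],
    [0, 0, 0],
    [0, 0, 0],
  ],
)

```text
clock: 13.05
tcp_pos: [0.571, 0.2263, 0.1079]
tcp_rot: [0.945, 1.356, -0.946]
force: [0.5, 0.5, -1.7]
grip_width: 0.51
```

Emit:
drive_tool(
  travel=[
    [0.06, 0, 0],
    [0.06, 0, 0],
    [0, 0, 0],
  ],
  rot=[
    [0, 0, 0],
    [0, 0, 0],
    [0, 0, 0],
  ],
)

```text
clock: 13.42
tcp_pos: [0.5712, 0.2264, 0.106]
tcp_rot: [0.946, 1.355, -0.945]
force: [-0.7, 1.0, 2.0]
grip_width: 0.509
```

Emit:
drive_tool(
  travel=[
    [0, 0, 0],
    [0, 0, 0],
    [0, 0, 0],
    [0, 0, 0],
    [0, 0, 0],
    [0, 0, 0],
  ],
  rot=[
    [0, 0, 0],
    [0, 0, 0],
    [0, 0, 0],
    [0, 0, 0],
    [0, 0, 0],
    [0, 0, 0],
  ],
  gripper=1,
)

```text
clock: 14.18
tcp_pos: [0.571, 0.2264, 0.1055]
tcp_rot: [0.946, 1.356, -0.946]
force: [0.5, 0.2, 0.5]
grip_width: 0.998
```

Emit:
drive_tool(
  travel=[
    [-0.3, 0, 0],
    [-0.6, 0, 0],
    [-0.8, 0, 0],
    [-1, 0, 0],
    [-1, 0, 0],
    [-1, 0, 0],
    [-0.6, 0, 0],
    [0, 0, 0],
  ],
  rot=[
    [0, 0, 0],
    [0, 0, 0],
    [0, 0, 0],
    [0, 0, 0],
    [0, 0, 0],
    [0, 0, 0],
    [0, 0, 0],
    [0, 0, 0],
  ],
)

```text
clock: 15.18
tcp_pos: [0.5713, 0.2264, 0.2126]
tcp_rot: [0.946, 1.354, -0.944]
force: [-0.3, -0.4, -0.0]
grip_width: 1.002
```

```bash
python3 look.py w2 .571 .226 .136; python3 - <<'E'
from h import *
s=bot.state(); R=cv2.Rodrigues(s["tcp_rot"])[0]
print((R.T@(np.array([.5785,-.2185,.2])-s["tcp_pos"])/.02).round(2))
E
```

```text
tcp [0.5713 0.2264 0.2126] clock 15.175 axes [[0.002, 0.938, 0.346], [0.0, 0.346, -0.938], [-1.0, 0.002, 0.0]] grip 1.002489674749297
0.136 824 572.4 227.1 22.9 shift mm [76.6  1.1 -0.2]
[ 0.58 -7.33 21.  ]
```

View pics/w2.png

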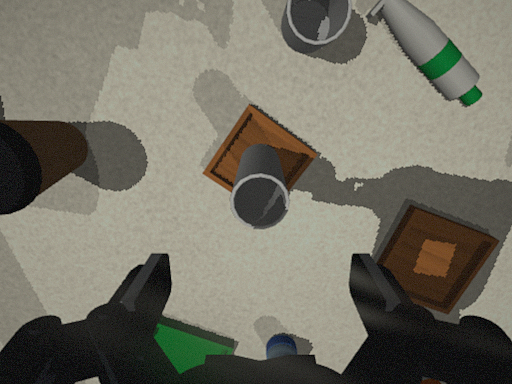

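The slim pot stands upright in the small tray, with its rim at (260,200) and measured at (0.572, 0.227). I'm going back for the middle pot.

Emit:
drive_tool(
  travel=[
    [0, -0.15, 0.45],
    [0, -0.306, 0.875],
    [0, -0.306, 0.875],
    [0, -0.306, 0.875],
    [0, -0.306, 0.875],
    [0, -0.306, 0.875],
    [0, -0.306, 0.875],
    [0, -0.306, 0.875],
    [0, -0.306, 0.875],
    [0, -0.306, 0.875],
    [0, -0.306, 0.875],
    [0, -0.306, 0.875],
  ],
  rot=[
    [0, 0, 0],
    [0, 0, 0],
    [0, 0, 0],
    [0, 0, 0],
    [0, 0, 0],
    [0, 0, 0],
    [0, 0, 0],
    [0, 0, 0],
    [0, 0, 0],
    [0, 0, 0],
    [0, 0, 0],
    [0, 0, 0],
  ],
)

```text
clock: 16.73
tcp_pos: [0.5747, 0.0117, 0.2115]
tcp_rot: [0.946, 1.356, -0.946]
force: [1.3, 0.5, -0.1]
grip_width: 0.998
```

Emit:
drive_tool(
  travel=[
    [0, -0.306, 0.875],
    [0, -0.306, 0.875],
    [0, -0.306, 0.875],
    [0, -0.306, 0.875],
    [0, -0.306, 0.875],
    [0, -0.306, 0.875],
    [0, -0.306, 0.875],
    [0, -0.306, 0.875],
    [0, -0.306, 0.875],
    [0, -0.306, 0.875],
    [0, -0.306, 0.875],
    [0, -0.306, 0.875],
  ],
  rot=[
    [0, 0, 0],
    [0, 0, 0],
    [0, 0, 0],
    [0, 0, 0],
    [0, 0, 0],
    [0, 0, 0],
    [0, 0, 0],
    [0, 0, 0],
    [0, 0, 0],
    [0, 0, 0],
    [0, 0, 0],
    [0, 0, 0],
  ],
)

```text
clock: 18.23
tcp_pos: [0.5783, -0.2107, 0.2115]
tcp_rot: [0.946, 1.356, -0.945]
force: [-0.2, 0.5, 0.5]
grip_width: 1.001
```

Emit:
drive_tool(
  travel=[
    [0, -0.15, 0.45],
    [0, 0, 0],
    [0, 0, 0],
  ],
  rot=[
    [0, 0, 0],
    [0, 0, 0],
    [0, 0, 0],
  ],
)

```text
clock: 18.6
tcp_pos: [0.5786, -0.2185, 0.2116]
tcp_rot: [0.945, 1.356, -0.945]
force: [0.4, -0.4, -0.7]
grip_width: 0.995
```

```bash
python3 look.py w3 .578 -.2185 .102 .062
```

```text
tcp [ 0.5786 -0.2185  0.2116] clock 18.6 axes [[-0.0, 0.938, 0.346], [0.0, 0.346, -0.938], [-1.0, 0.0, -0.0]] grip 0.994576389065825
0.102 1103 578.6 -218.6 30.4 shift mm [ 1.096e+02 -0.000e+00  1.000e-01]
0.062 1044 578.8 -218.4 38.8 shift mm [149.6   0.2   0. ]
```

Emit:
drive_tool(
  travel=[
    [0.8, 0, 0],
    [0.9, 0, 0],
    [0.9, 0, 0],
    [0.9, 0, 0],
    [0.9, 0, 0],
    [0.8, 0, 0],
    [0.7, 0, 0],
    [0.5, 0, 0],
    [0.4, 0, 0],
    [0.2, 0, 0],
    [0, 0, 0],
    [0, 0, 0],
  ],
  rot=[
    [0, 0, 0],
    [0, 0, 0],
    [0, 0, 0],
    [0, 0, 0],
    [0, 0, 0],
    [0, 0, 0],
    [0, 0, 0],
    [0, 0, 0],
    [0, 0, 0],
    [0, 0, 0],
    [0, 0, 0],
    [0, 0, 0],
  ],
)

```text
clock: 20.15
tcp_pos: [0.5788, -0.219, 0.0719]
tcp_rot: [0.945, 1.355, -0.945]
force: [-0.3, -0.8, -0.0]
grip_width: 1.003
```

Emit:
drive_tool(
  travel=[
    [0, 0, 0],
    [0, 0, 0],
    [0, 0, 0],
    [0, 0, 0],
    [0, 0, 0],
    [0, 0, 0],
    [0, 0, 0],
  ],
  rot=[
    [0, 0, 0],
    [0, 0, 0],
    [0, 0, 0],
    [0, 0, 0],
    [0, 0, 0],
    [0, 0, 0],
    [0, 0, 0],
  ],
  gripper=0,
  squeeze=90,
)

```text
clock: 21.02
tcp_pos: [0.5787, -0.2188, 0.0726]
tcp_rot: [0.946, 1.355, -0.945]
force: [-2.2, 2.8, 6.8]
grip_width: 0.684
```

Emit:
drive_tool(
  travel=[
    [-0.2, 0, 0],
    [-0.3, 0, 0],
    [-0.4, 0, 0],
    [-0.4, 0, 0],
    [-0.4, 0, 0],
    [-0.4, 0, 0],
  ],
  rot=[
    [0, 0, 0],
    [0, 0, 0],
    [0, 0, 0],
    [0, 0, 0],
    [0, 0, 0],
    [0, 0, 0],
  ],
)

```text
clock: 21.78
tcp_pos: [0.5785, -0.2189, 0.1141]
tcp_rot: [0.946, 1.356, -0.946]
force: [0.1, 0.1, -9.3]
grip_width: 0.684
```

Emit:
drive_tool(
  travel=[
    [-0.4, 0, 0],
    [-0.4, 0, 0],
    [-0.4, 0, 0],
    [-0.5, 0, 0],
    [-0.5, 0, 0],
    [-0.5, 0, 0],
    [-0.5, 0, 0],
    [-0.4, 0, 0],
    [0, 0, 0],
    [0, 0, 0],
  ],
  rot=[
    [0, 0, 0],
    [0, 0, 0],
    [0, 0, 0],
    [0, 0, 0],
    [0, 0, 0],
    [0, 0, 0],
    [0, 0, 0],
    [0, 0, 0],
    [0, 0, 0],
    [0, 0, 0],
  ],
)

```text
clock: 23.02
tcp_pos: [0.5785, -0.2189, 0.1851]
tcp_rot: [0.946, 1.356, -0.946]
force: [0.7, 0.2, -2.6]
grip_width: 0.683
```

```bash
python3 - <<'E'
from h import *
s=bot.state(); print(s["tcp_pos"],s["force"],s["clock"]); R=cv2.Rodrigues(s["tcp_rot"])[0]
print((R.T@(np.array([.526,-.0195,s["tcp_pos"][2]])-s["tcp_pos"])/.02).round(2))
K,T=cam("side"); im,d=grab_frame("side"); P=cloud(K,T,d)
m=(np.hypot(P[...,0]-.578,P[...,1]+.218)<.045)&(P[...,2]>.03)
print(np.histogram(P[m][:,2],bins=np.arange(.03,.28,.01))[0])
cv2.imwrite("pics/s4.png",cv2.resize(im[0:230,100:360],None,fx=2.5,fy=2.5))
E
```

```text
[ 0.57846225 -0.21886473  0.1851238 ] [ 0.73408041  0.20853612 -2.63692603] 23.025
[ 1.000e-02  9.800e-01 -1.026e+01]
[191 221 247 140   0   0   0   0   9 111 123 131 127 132 135 131 134 187
 163  77  14   6  20  30]
```

View pics/s4.png

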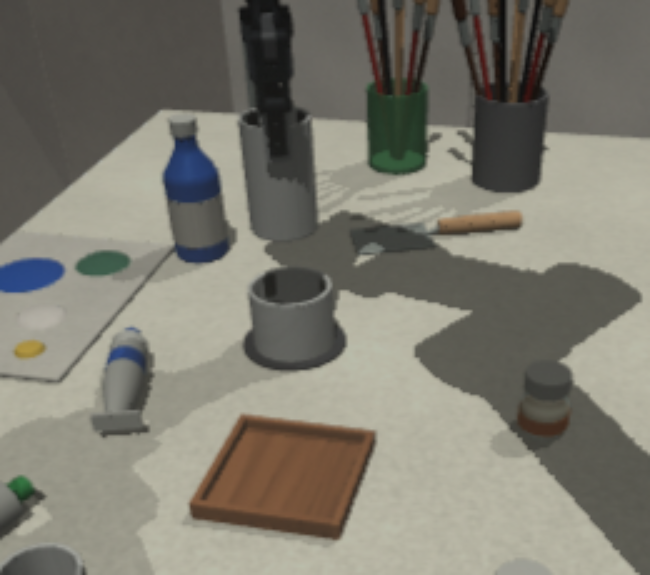

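The middle pot is out, with its underside at about z = 0.12 at (285,230). The large pot has stayed in place. Next is the large tray at (285,475).

Emit:
drive_tool(
  travel=[
    [0, 0.05, -0.5],
    [0, 0.09, -0.93],
    [0, 0.09, -0.93],
    [0, 0.09, -0.93],
    [0, 0.09, -0.93],
    [0, 0.09, -0.93],
    [0, 0.09, -0.93],
    [0, 0.09, -0.93],
    [0, 0.09, -0.93],
    [0, 0.09, -0.93],
    [0, 0.09, -0.93],
    [0, 0.05, -0.46],
  ],
  rot=[
    [0, 0, 0],
    [0, 0, 0],
    [0, 0, 0],
    [0, 0, 0],
    [0, 0, 0],
    [0, 0, 0],
    [0, 0, 0],
    [0, 0, 0],
    [0, 0, 0],
    [0, 0, 0],
    [0, 0, 0],
    [0, 0, 0],
  ],
)

```text
clock: 24.58
tcp_pos: [0.5262, -0.0183, 0.1856]
tcp_rot: [0.945, 1.356, -0.945]
force: [-0.9, 0.2, -2.6]
grip_width: 0.685
```

Emit:
drive_tool(
  travel=[
    [0, 0, 0],
    [0.6, 0, 0],
    [0.8, 0, 0],
    [0.9, 0, 0],
    [0.9, 0, 0],
    [0.8, 0, 0],
    [0.6, 0, 0],
    [0.4, 0, 0],
    [0.3, 0, 0],
    [0.1, 0, 0],
    [0, 0, 0],
  ],
  rot=[
    [0, 0, 0],
    [0, 0, 0],
    [0, 0, 0],
    [0, 0, 0],
    [0, 0, 0],
    [0, 0, 0],
    [0, 0, 0],
    [0, 0, 0],
    [0, 0, 0],
    [0, 0, 0],
    [0, 0, 0],
  ],
)

```text
clock: 25.95
tcp_pos: [0.5266, -0.0195, 0.0777]
tcp_rot: [0.946, 1.355, -0.945]
force: [-0.3, -1.2, -2.6]
grip_width: 0.683
```

Emit:
drive_tool(
  travel=[
    [0.1, 0, 0],
    [0.06, 0, 0],
    [0.05, 0, 0],
    [0, 0, 0],
  ],
  rot=[
    [0, 0, 0],
    [0, 0, 0],
    [0, 0, 0],
    [0, 0, 0],
  ],
)

```text
clock: 26.45
tcp_pos: [0.5265, -0.0195, 0.0733]
tcp_rot: [0.946, 1.356, -0.946]
force: [0.2, -0.1, -1.3]
grip_width: 0.678
```

Emit:
drive_tool(
  travel=[
    [0.05, 0, 0],
    [0.04, 0, 0],
    [0, 0, 0],
  ],
  rot=[
    [0, 0, 0],
    [0, 0, 0],
    [0, 0, 0],
  ],
)

```text
clock: 26.82
tcp_pos: [0.5266, -0.0194, 0.0726]
tcp_rot: [0.946, 1.355, -0.945]
force: [-4.0, 0.5, 9.7]
grip_width: 0.682
```

Contact. Releasing and backing straight up.

Emit:
drive_tool(
  travel=[
    [-0.03, 0, 0],
    [0, 0, 0],
    [0, 0, 0],
    [0, 0, 0],
    [0, 0, 0],
    [0, 0, 0],
  ],
  rot=[
    [0, 0, 0],
    [0, 0, 0],
    [0, 0, 0],
    [0, 0, 0],
    [0, 0, 0],
    [0, 0, 0],
  ],
  gripper=1,
)

```text
clock: 27.58
tcp_pos: [0.5265, -0.0195, 0.0721]
tcp_rot: [0.946, 1.356, -0.946]
force: [0.5, 1.0, -0.3]
grip_width: 0.998
```

Emit:
drive_tool(
  travel=[
    [-0.3, 0, 0],
    [-0.6, 0, 0],
    [-0.8, 0, 0],
    [-1, 0, 0],
    [-1, 0, 0],
    [-1, 0, 0],
    [-1, 0, 0],
    [-1, 0, 0],
    [-0.6, 0, 0],
    [0, 0, 0],
  ],
  rot=[
    [0, 0, 0],
    [0, 0, 0],
    [0, 0, 0],
    [0, 0, 0],
    [0, 0, 0],
    [0, 0, 0],
    [0, 0, 0],
    [0, 0, 0],
    [0, 0, 0],
    [0, 0, 0],
  ],
)

```text
clock: 28.82
tcp_pos: [0.5266, -0.0195, 0.219]
tcp_rot: [0.946, 1.354, -0.945]
force: [-0.7, -0.5, -0.5]
grip_width: 0.997
```

```bash
python3 look.py w4 .526 -.0195 .102; python3 - <<'E'
from h import *
im,d=grab_frame("side"); cv2.imwrite("pics/s5.png",im)
s=bot.state(); print(s["force"],s["tcp_pos"])
E
```

```text
tcp [ 0.5266 -0.0195  0.219 ] clock 28.825 axes [[0.002, 0.938, 0.346], [-0.0, 0.346, -0.938], [-1.0, 0.001, 0.001]] grip 0.9965654075817802
0.102 1044 526.8 -19.1 30.3 shift mm [ 1.17e+02  1.00e-01 -5.00e-01]
[-0.02303044  0.25333207 -0.3324848 ] [ 0.52618971 -0.01941414  0.21763168]
```

View pics/s5.png

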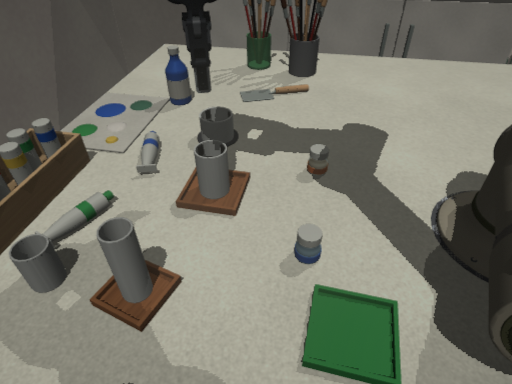

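Both pots stand upright in their trays: slim at (128,260) in the small one, middle at (212,172) in the large one. The large pot is at (217,125), the green tray is untouched, and the gripper is clear. Handing in.

```bash
python3 -c "
from h import *
print(job.job_done())"
```

```text
the job is handed in; nothing more can be done
None
```

Both pots are out of the nest and standing upright in their trays, and the job is handed in. I pulled the slim pot first and stood it in the smaller tray, then stood the middle pot in the larger one. The widest pot and the green tray were left alone.

- **Slim pot:** after release the wrist camera put its rim at (0.572, 0.227), about 1 mm from the tray centre as measured from the top camera.
- **Middle pot:** its rim read (0.527, -0.019) at the expected height, also within about 1 mm of its tray centre.
- **Final view:** the side picture showed both pots upright, the large pot in place, nothing fallen and the gripper clear above.
- **Limits:** the clock was at about 29 s of the 54 s allowed. The force readings returned at the end of each move stayed at about 11 N or less.
- **Disagreements:** the wrist and top cameras differed by about 2 mm on the nest position, and I corrected for it before gripping. Rough side-camera positions were off by up to 9 mm, most likely because that camera sees the objects' near sides, so I did not use them. No check failed.

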